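# Park the spring lock and turn the painting turntable

## Task

The painted bust on the turntable must be turned round, but a spring bolt locks the disc. Gently pull up the red T-handle of the bolt until you feel its soft upper stop, twist it clockwise (seen from above) until it meets the soft side stop, and ease it down so that its spring seats it in the rest notch and it stays up when you let go; then turn the disc clockwise by its orange post as far as it goes and let go, with the bolt still parked. Do not force the lock, do not touch the bust with its wet paint, and leave the bottle, the jar and the black base where they are.

Things in the scene. Friction and masses are not known exactly. Their poses are not given: they have to be found in the camera images.
- stand: plywood board 240 x 275 x 18 mm, fixed; origin on the table under the turntable's axis, z up. The white disc (216 mm across, top 40 mm above the table) turns on that axis. A yellow bracket (44 mm wide, top 58 mm high) reaches over its rim from the -y side and carries the spring bolt in a brass sleeve; the bolt's upright axis is at (0, -95) mm in this frame
- plunger (a joint): lift of the spring bolt, m: 0 = down, in the disc's hole (disc locked). Spring: 5 N down at 0, plus 0.2 N per mm; damping 35 N s/m. The cross pin must be lifted clear of its slot before it can turn; this clear lift differs each time and is not known: 10 to 26 mm. From 2.2 mm above clear a rubber bumper adds 8 N per mm. The rest notch is 3 mm lower than clear
- spindle (a joint): turn of the T-handle with bolt and cross pin, rad: 0 = pin in its slot, grows clockwise seen from above; it turns clockwise only. The rest notch is centred at 1.20, with a rubber side stop from about 1.28 on (2 N m per rad, too much from 1.42); between slot and notch the pin slides on a flat land. Turning takes under 0.1 N m
- crosspin: brass cross pin of the bolt, 29 mm long, 4 mm thick, along its x, inside the sleeve (64 mm above the table when down). It stands in an upright slot of the sleeve, which is screwed in to a different depth each time. Its contact with slot, land, walls and bumper is where the lock must not be forced: 25 N is too much
- bolt: steel bolt, 8 mm thick, on the same spindle; origin at its lower tip, 35 mm above the table when down, where it stands 5 mm deep in a hole of the disc
- disc (a joint): turn of the disc, rad: 0 = locked place, grows clockwise seen from above, up to the end stop at 1.25; turns easily (under 0.1 N m)
- post_grip (a point): point on the axis of the orange upright post of the disc, 14 mm below its top; post 14 mm across, 58 mm tall, standing on the disc 85 mm from its axis; this point is 84 mm above the table
- bust: grey monster bust with yellow eyes on the middle of the disc, 48 mm across, 88 mm tall (its top 128 mm above the table), wet paint; origin under its centre, turns with the disc
- paint_bottle: black paint bottle with white cap, 38 mm across, 100 mm tall, loose; origin under its centre
- glass_jar: amber jar with yellow lid, 44 mm across, 60 mm tall, loose; origin under its centre
- round_base: round black plastic model base, 50 mm across, 14 mm tall, loose; origin under its centre
- handle: red T-handle bar of the spring bolt; origin at the bar's centre, on the bolt's axis, 129 mm above the table when down; bar 44 mm long (along its x), 14 mm thick (y), 20 mm tall. Grip it across its 14 mm from above. Under the bar are 6 mm of a 14 mm collar, then the 8 mm stem; the 31 mm wide sleeve begins 16 mm or more under the bar

How it is judged:
By the outcome, as a careful person would: the job done as asked, in the order asked, and still so for the second after the job is handed in, with the robot touching nothing.
It also fails if it takes over 64 s, if anything falls off the work surface, if the arm or the gripper's body presses on something with over 40 N, if the wrist force passes 120 N, or if a joint passes its speed limit or range.

## Robot

A 6-joint arm with a two-finger parallel gripper is mounted at the origin on the work surface. World frame = base frame: x ahead of the robot, y to its left, z up, the work surface at z = 0. Lengths are in mm, angles in rad, forces in N, time in s.
With the tool pointing down it reaches from about 425 to 950 mm from the base axis. Payload 3.5 kg.
Tool frame: the origin (TCP) lies at the very end of the fingers, on their centre line; the grasp point (between the pads) lies 19 mm behind it; z points along the fingers, y is the line along which they close (so a half turn about z gives the same grasp; the last joint's range is limited). The gripper opens to 85 mm and grips with 20 to 120 N. Pads are 22 mm wide; open, the fingers measure 114 mm over their backs; the gripper's body (76 mm by 85 mm) begins 54 mm behind the grasp point. The pads swing forward as they close: fully open they stand 13 mm farther back than shut.
Start: joints at [-1.251, 0.286, 1.577, -0, 1.279, -0.15], TCP at [305.598, -601.844, 231.325] pointing down, gripper open.
Joint ranges: [-2.77, 2.77], [-0.9, 2.22], [0.21, 2.48], [-1.53, 4.67], [0.24, 2.81], [-2.84, 2.84]. Speed limits (rad/s): [2.79, 2.79, 3.14, 3.14, 3.14, 3.14].

## Interface

Orientations are given as a unit quaternion [w, x, y, z].
In Python, from plant import arm, viewer, job gives the robot as it stands.
- The arm moves only by the tool carry_out, never from a script. Its argument "increments" is a list of rows, each a list of 5 numbers: the gripper command: -1 is fully open, 1 is shut, values between are in proportion, then the shift along the tool's x, y, z normalised to -1 to 1, where 1 is 200 mm, then the turn about the tool's z normalised to -1 to 1, where 1 is 45 degrees. A call has 1 to 8 rows; each row is the pose to reach, as a shift and turn from the pose commanded when the call began, along the tool's axes at that moment; what a row does not reach only later rows make up. A row lasts 1/10 s, in which the tool goes at most 50 mm and 8.59 degrees, less where a joint would pass 70% of its speed; a pose out of reach is approached as far as the arm can. A call with a number of a shift or a turn outside -1 to 1 is refused whole. A call with a gripper value outside its range is refused whole. The fingers move at their own pace and stop on an object; the grip force is fixed at half the most. Time passes only in rows, so rows that repeat a pose let the fingers close. It gives the time, the measured TCP pose, the force, the opening and the grip force at its end, in the units of the state.
- arm.get_state(): the state, without advancing time (a new reading comes with each control period).
- viewer.grab_frame(name): name is "side" or "top" or "wrist"; returns a dict with "color" (384x512x3 uint8, blue, green, red), "camera_matrix" (3x3 intrinsics, pixels), "dist" ([k1, k2, p1, p2, k3] as OpenCV has them; the pictures are not rectified), "world_to_cam" (4x4, takes a point from world to camera coordinates). Camera axes: x right, y down, z forward; pixel columns grow to the right and rows downward; lengths in mm; the calibration is good to about 2 mm. A picture is of the moment at which its call begins. There is no depth.
- job.sign_off(): hands the job in; it is judged then, once.
The state is a dict: "time_s": time; "q": joint angles; "dq": joint speeds; "joint_torque": joint torques, N m; "tool_pos": TCP position; "tool_rot": TCP orientation; "force": force on the tool from outside, world axes, zero at the start; "ft_torque": the same for the moment, N m; "grip_width": finger opening in mm; "finger_force": force on a finger pad.
Only numpy, scipy, OpenCV 4.12 (cv2) and the standard library are available. Lean on these libraries where they do the work, as an engineer would, in place of code of your own. Each camera call takes 0.05 s, during which the arm holds its last target. There are 200 camera calls.

## Working session

There is one attempt and no reset: what is moved stays moved. The work goes in short steps, Python scripts to look and compute and a tool call to move; the robot and the scene stay as the last step left them, time stands still between calls to the robot, and variables do not carry over. Pictures are saved under pics/ and viewed, at most 10 in all, crops included, and the job is handed in when it is done.

Besides the shell and the picture viewer there is one more tool, called as name([rows], argument=value, ...), one row to a line, values as JSON. carry_out: Moves the arm, as the interface text tells. Scaled input: -1 to 1 covers 200 mm each way for a shift and 45 degrees each way for a turn. Its arguments: {"type":"object","properties":{"increments":{"type":"array","items":{"type":"array","items":{"type":"number"}}}},"required":["increments"]}

```bash
mkdir -p pics
python3 - <<'E'
from plant import arm, viewer
import cv2,pickle,numpy as np
F={}
for n in("side","top"):
    f=viewer.grab_frame(n);F[n]=f;print(n,f["camera_matrix"].tolist(),f["dist"],np.round(f["world_to_cam"],3).tolist())
    cv2.imwrite(f"pics/{n}0.png",cv2.resize(f["color"],(800,600),interpolation=cv2.INTER_CUBIC))
pickle.dump(F,open("f0.pkl","wb"))
s=arm.get_state();print(s)
E
```

```text
side [[466.39146805897957, 0.0, 247.26036376383303], [0.0, 466.39146805897957, 190.07730012147215], [0.0, 0.0, 1.0]] [-0.17780924  0.          0.          0.          0.        ] [[-0.945, -0.326, 0.003, 535.486], [-0.215, 0.614, -0.76, 170.75], [0.246, -0.719, -0.65, 972.413], [0.0, 0.0, 0.0, 1.0]]
top [[406.14118338917365, 0.0, 254.47267071928138], [0.0, 406.14118338917365, 187.02468940396224], [0.0, 0.0, 1.0]] [-0.12390255  0.          0.          0.          0.        ] [[0.025, -1.0, -0.008, 12.493], [-0.993, -0.024, -0.115, 578.129], [0.114, 0.011, -0.993, 795.421], [0.0, 0.0, 0.0, 1.0]]
{'time_s': 0.1, 'q': array([-1.25101756e+00,  2.87126677e-01,  1.57804704e+00,  3.79905307e-06,
        1.27858457e+00, -1.50021091e-01]), 'dq': array([-0.00048148, -0.00261643, -0.00383027, -0.00019899,  0.00190972,
        0.00017615]), 'joint_torque': array([ 1.17380347e-03, -4.07296443e+01, -2.93697202e+01, -1.12890334e-04,
        3.41230552e-03,  5.41150314e-06]), 'tool_pos': array([ 305.40260126, -601.2895477 ,  230.04351665]), 'tool_rot': array([-1.07907467e-03,  9.72537195e-01,  2.32744991e-01, -8.99862098e-05]), 'force': array([-0.34378834, -0.11037024,  0.10984751]), 'ft_torque': array([ 0.00523293, -0.02795483, -0.00017808]), 'finger_force': 0.0, 'grip_width': 85.635385918631}
```

View pics/top0.png

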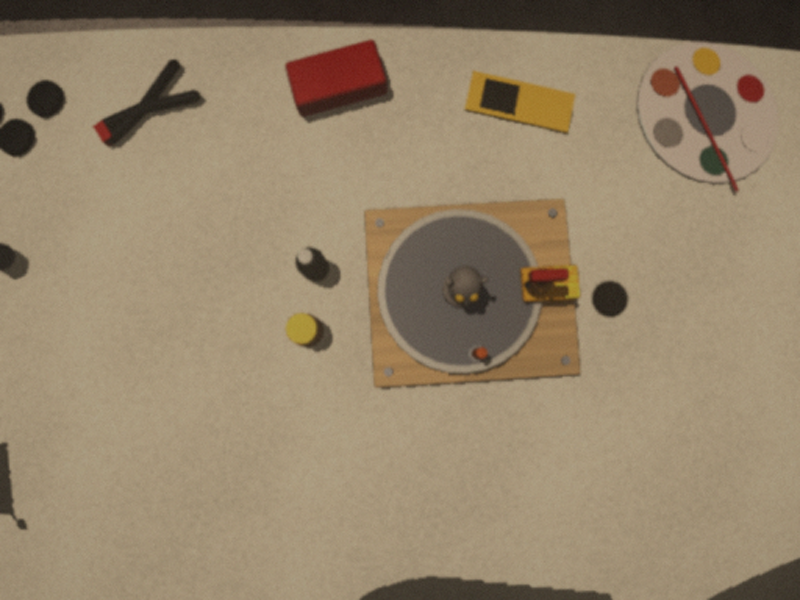

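View pics/side0.png

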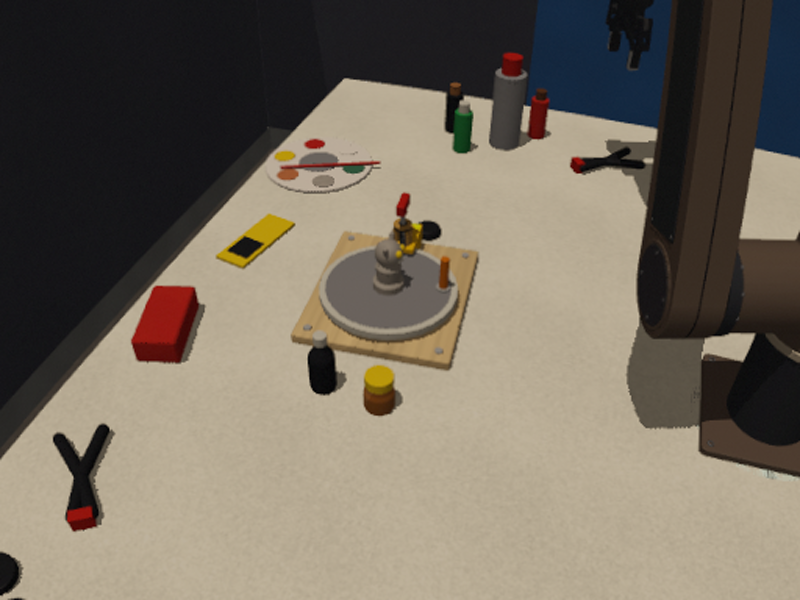

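The top view shows the handle bar at about (531..568, 275), the post top at (481,353), the bust head at (465,283) and the black base at (610,299). The bottle is at (312,262) and the jar at (302,329). The board corners are (365,210), (564,200), (580,374) and (375,387). In the side view the handle is at (403,205) and the post top at (445,258).

```bash
cat > h.py <<'E'
import cv2,numpy as np
S=800/512
def ray(f,p):
    K,d,T=f["camera_matrix"],np.array(f["dist"]),np.array(f["world_to_cam"])
    u=cv2.undistortPoints(np.array([[p]],float)/S,K,d)[0,0]
    R=T[:3,:3]; return -R.T@T[:3,3], R.T@np.array([u[0],u[1],1.])
def onz(f,p,z):
    c,r=ray(f,p); return c+r*(z-c[2])/r[2]
def tri(fa,pa,fb,pb):
    a,r=ray(fa,pa); b,s=ray(fb,pb)
    t=np.linalg.lstsq(np.c_[r,-s],b-a,rcond=None)[0]
    return (a+r*t[0]+b+s*t[1])/2, np.linalg.norm(a+r*t[0]-b-s*t[1])
def pix(f,P):
    T=np.array(f["world_to_cam"])
    return cv2.projectPoints(np.array(P,float).reshape(-1,1,3),cv2.Rodrigues(T[:3,:3])[0],T[:3,3],f["camera_matrix"],np.array(f["dist"]))[0][:,0]*S
E
python3 - <<'E'
from h import *;import pickle
F=pickle.load(open("f0.pkl","rb"));t,s=F["top"],F["side"]
C=np.array([onz(t,p,18)[:2] for p in[(365,210),(564,200),(580,374),(375,387)]])
print(C.round(),[np.linalg.norm(C[i]-C[i-1]).round() for i in range(4)])
for n,p,z in[("h1",(530,276),139),("h2",(568,275),139),("post",(481,352),98),("base",(610,299),14),("bottlecap",(304,257),100),("jar",(302,328),60),("d_l",(379,292),40),("d_r",(542,292),40),("d_t",(460,211),40),("d_b",(460,373),40)]:print(n,onz(t,p,z).round(1))
print(tri(t,(549,275),s,(403,205)),tri(t,(481,352),s,(445,258)))
for n,(x0,y0,x1,y1) in {"top":(320,150,420,250),"side":(190,110,310,220)}.items():
    cv2.imwrite(f"pics/{n}c.png",cv2.resize(F[n]["color"][y0:y1,x0:x1],None,fx=5,fy=5,interpolation=cv2.INTER_CUBIC))
a=cv2.imread("pics/topc.png");b=cv2.imread("pics/sidec.png")
E
```

```text
[[ 690.   74.]
 [ 712. -197.]
 [ 476. -217.]
 [ 454.   53.]] [np.float64(238.0), np.float64(272.0), np.float64(236.0), np.float64(272.0)]
h1 [ 587.9 -125.5  139. ]
h2 [ 590.2 -169.7  139. ]
post [500.9 -75.1  98. ]
base [ 577.6 -260.    14. ]
bottlecap [610.2 140.7 100. ]
jar [526.2 145.9  60. ]
d_l [576.6  50.9  40. ]
d_r [ 581.7 -161.1   40. ]
d_t [686.6 -52.7  40. ]
d_b [474.8 -55.7  40. ]
(array([ 591.28579421, -150.40266345,  126.79339747]), np.float64(0.25992169292885997)) (array([500.54211348, -75.04996244,  99.28318198]), np.float64(0.5817863035850069))
```

View pics/topc.png

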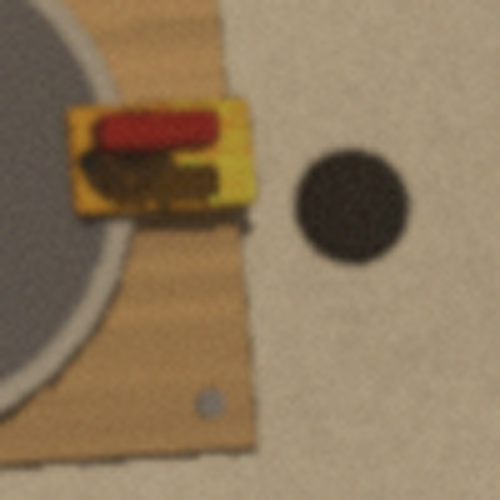

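View pics/sidec.png

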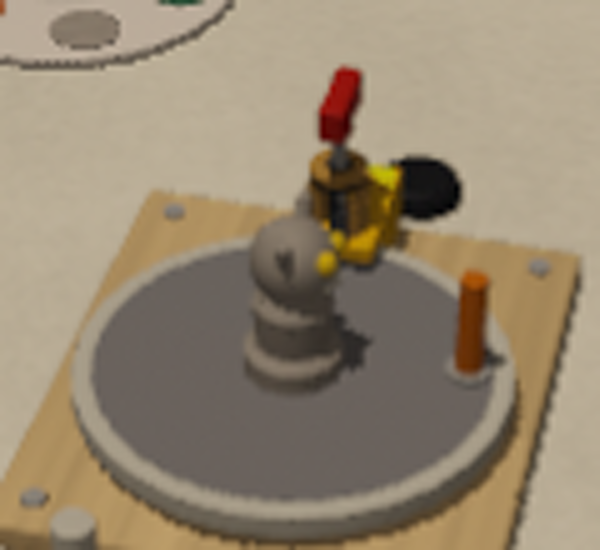

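carry_out([
  [-1,0.2,-0.12,0,0],
  [-1,0.4,-0.24,0,0],
  [-1,0.6,-0.36,0,0],
  [-1,0.8,-0.48,0,0],
  [-1,1,-0.6,0,0],
  [-1,1,-0.6,0,0],
])

```text
time_s: 0.7
tool_pos: [431.8, -399.5, 230.8]
tool_rot: [-0.001, 0.972, 0.236, 0.0]
force: [-0.4, 0.3, 0.2]
grip_width: 85.2
finger_force: 0.0
```

carry_out([
  [-1,0.2,-0.12,0,0],
  [-1,0.4,-0.24,0,0],
  [-1,0.6,-0.36,0,0],
  [-1,0.8,-0.48,0,0],
  [-1,1,-0.6,0,0],
  [-1,1,-0.6,0,0],
])

```text
time_s: 1.3
tool_pos: [555.3, -202.8, 230.9]
tool_rot: [-0.001, 0.972, 0.236, 0.0]
force: [0.6, -0.0, 0.6]
grip_width: 85.4
finger_force: 0.0
```

carry_out([
  [-1,0.1,-0.06,0,-0.19],
  [-1,0.2,-0.12,0,-0.38],
  [-1,0.294,-0.178,0,-0.57],
  [-1,0.294,-0.178,0,-0.76],
  [-1,0.294,-0.178,0,-0.95],
  [-1,0.294,-0.178,0,-1],
  [-1,0.294,-0.178,0,-1],
])

```text
time_s: 2.0
tool_pos: [589.5, -149.6, 230.8]
tool_rot: [-0.0, 0.81, 0.587, -0.0]
force: [0.2, -0.4, 0.3]
grip_width: 85.4
finger_force: 0.0
```

carry_out([
  [-1,0,0,0,-0.19],
  [-1,0,0,0,-0.38],
  [-1,0,0,0,-0.504],
  [-1,0,0,0,-0.504],
  [-1,0,0,0,-0.504],
])

```text
time_s: 2.5
tool_pos: [589.7, -149.0, 231.1]
tool_rot: [-0.0, 0.679, 0.734, -0.0]
force: [-0.2, 0.0, -0.1]
grip_width: 85.2
finger_force: 0.0
```

Run:
```python
from plant import arm, viewer
from h import *;import pickle
f=viewer.grab_frame("wrist");pickle.dump(f,open("w.pkl","wb"))
cv2.imwrite("pics/w1.png",cv2.resize(f["color"],(800,600),interpolation=cv2.INTER_CUBIC))
s=arm.get_state();print({k:np.round(s[k],3) for k in("time_s","q","tool_pos","tool_rot","force","ft_torque")})
print(np.round(f["world_to_cam"],3).tolist())
u=np.array([.081,-.997,0]);b=np.array([590,-148.5,139.])
print(pix(f,[b,b+22*u,b-22*u]).round())
```

```text
{'time_s': np.float64(2.55), 'q': array([-0.414,  0.142,  1.747, -0.   ,  1.253, -0.491]), 'tool_pos': array([ 589.749, -148.883,  231.167]), 'tool_rot': array([-0.   ,  0.679,  0.734, -0.   ]), 'force': array([-0.725, -0.194,  0.35 ]), 'ft_torque': array([ 0.037,  0.031, -0.022])}
[[0.997, 0.076, -0.0, -576.85], [0.073, -0.96, 0.27, -222.67], [0.02, -0.269, -0.963, 325.901], [0.0, 0.0, 0.0, 1.0]]
[[403. 294.]
 [403. 333.]
 [402. 254.]]
```

View pics/w1.png

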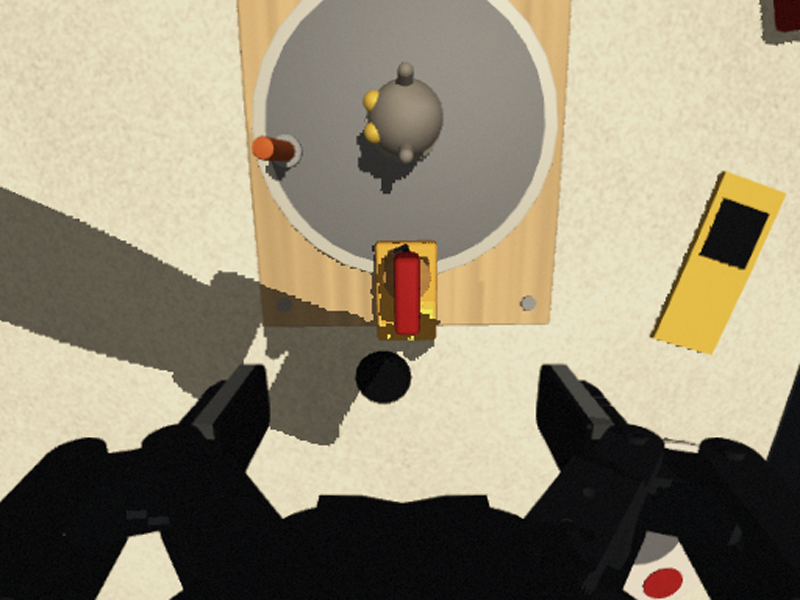

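The wrist view shows the bar at about x 394–419, y 252–334, aligned with the tool and about 1.7 mm to +x of my estimate. I'll correct for that, descend and close.

carry_out([
  [-1,0,0.008,0.2,0],
  [-1,0,0.008,0.4,0],
  [-1,0,0.008,0.55,0],
  [-1,0,0.008,0.59,0],
  [-1,0,0.008,0.59,0],
  [-1,0,0.008,0.59,0],
])

```text
time_s: 3.15
tool_pos: [592.7, -148.8, 115.3]
tool_rot: [0.001, 0.678, 0.735, 0.0]
force: [-0.2, 0.5, 0.3]
grip_width: 85.4
finger_force: 0.0
```

carry_out([
  [0.3,0,0,0,0],
  [0.55,0,0,0,0],
  [0.55,0,0,0,0],
  [0.6,0,0,0,0],
  [0.65,0,0,0,0],
  [0.65,0,0,0,0],
])

```text
time_s: 3.75
tool_pos: [591.5, -148.3, 113.4]
tool_rot: [0.0, 0.678, 0.735, -0.0]
force: [-0.4, -0.0, 0.0]
grip_width: 15.0
finger_force: 0.0
```

```bash
cat > st.py <<'E'
from plant import arm
import numpy as np
s=arm.get_state();print({k:np.round(s[k],3).tolist() for k in("time_s","tool_pos","tool_rot","force","ft_torque","grip_width","finger_force")})
E
python3 st.py
```

```text
{'time_s': 3.75, 'tool_pos': [591.495, -148.276, 113.357], 'tool_rot': [0.0, 0.678, 0.735, -0.0], 'force': [-0.408, -0.016, 0.024], 'ft_torque': [-0.028, -0.02, 0.009], 'grip_width': 14.954, 'finger_force': 0.033}
```

carry_out([
  [0.7,0,0,0,0],
  [0.8,0,0,0,0],
  [1,0,0,0,0],
  [1,0,0,0,0],
  [1,0,0,0,0],
])

```text
time_s: 4.25
tool_pos: [591.8, -148.3, 113.5]
tool_rot: [0.0, 0.678, 0.735, 0.0]
force: [0.4, 0.9, 1.1]
grip_width: 13.2
finger_force: 59.8
```

```bash
python3 st.py
```

```text
{'time_s': 4.25, 'tool_pos': [591.772, -148.272, 113.513], 'tool_rot': [0.0, 0.678, 0.735, 0.0], 'force': [0.368, 0.941, 1.085], 'ft_torque': [0.002, -0.191, 0.01], 'grip_width': 13.193, 'finger_force': 59.812}
```

carry_out([
  [1,0,0,-0.005,0],
  [1,0,0,-0.01,0],
  [1,0,0,-0.015,0],
  [1,0,0,-0.02,0],
  [1,0,0,-0.025,0],
  [1,0,0,-0.03,0],
  [1,0,0,-0.035,0],
  [1,0,0,-0.04,0],
])

```text
time_s: 5.05
tool_pos: [591.4, -148.2, 121.2]
tool_rot: [-0.0, 0.678, 0.735, -0.0]
force: [4.9, -1.0, -7.8]
grip_width: 12.8
finger_force: 58.6
```

carry_out([
  [1,0,0,-0.005,0],
  [1,0,0,-0.01,0],
  [1,0,0,-0.01,0],
  [1,0,0,-0.01,0],
])

```text
time_s: 5.45
tool_pos: [591.4, -148.2, 123.2]
tool_rot: [-0.0, 0.678, 0.735, -0.0]
force: [3.4, 0.0, -9.0]
grip_width: 12.6
finger_force: 58.6
```

```bash
python3 st.py
```

```text
{'time_s': 5.45, 'tool_pos': [591.407, -148.199, 123.243], 'tool_rot': [-0.0, 0.678, 0.735, -0.0], 'force': [3.444, 0.004, -9.044], 'ft_torque': [-0.089, -0.889, -0.016], 'grip_width': 12.589, 'finger_force': 58.574}
```

carry_out([
  [1,0,0.002,-0.003,0],
  [1,0,0.002,-0.006,0],
  [1,0,0.002,-0.006,0],
])

```text
time_s: 5.75
tool_pos: [591.6, -148.2, 124.4]
tool_rot: [-0.0, 0.678, 0.735, -0.0]
force: [3.5, -0.5, -9.0]
grip_width: 13.1
finger_force: 58.5
```

carry_out([
  [1,0,0.001,-0.003,0],
  [1,0,0.002,-0.006,0],
  [1,0,0.002,-0.006,0],
])

```text
time_s: 6.05
tool_pos: [591.7, -148.1, 125.4]
tool_rot: [-0.001, 0.678, 0.735, -0.0]
force: [0.7, -0.8, -9.5]
grip_width: 13.0
finger_force: 58.5
```

carry_out([
  [1,0,0,-0.003,0],
  [1,0,0,-0.006,0],
  [1,0,0,-0.006,0],
])

```text
time_s: 6.35
tool_pos: [591.8, -148.1, 126.7]
tool_rot: [-0.001, 0.678, 0.735, -0.0]
force: [0.8, -0.0, -8.9]
grip_width: 13.2
finger_force: 58.5
```

carry_out([
  [1,0,0,-0.003,0],
  [1,0,0,-0.006,0],
  [1,0,0,-0.006,0],
])

```text
time_s: 6.65
tool_pos: [591.9, -148.1, 127.9]
tool_rot: [-0.001, 0.678, 0.735, -0.0]
force: [-0.3, -0.3, -9.3]
grip_width: 13.0
finger_force: 58.5
```

carry_out([
  [1,0,0,-0.003,0],
  [1,0,0,-0.006,0],
  [1,0,0,-0.006,0],
])

```text
time_s: 6.95
tool_pos: [592.0, -148.1, 129.2]
tool_rot: [-0.0, 0.678, 0.735, -0.0]
force: [-0.6, -0.3, -8.5]
grip_width: 12.8
finger_force: 58.5
```

carry_out([
  [1,0,0,-0.003,0],
  [1,0,0,-0.006,0],
  [1,0,0,-0.006,0],
])

```text
time_s: 7.25
tool_pos: [592.0, -148.2, 130.4]
tool_rot: [-0.0, 0.678, 0.735, -0.0]
force: [-1.2, -1.1, -9.8]
grip_width: 13.0
finger_force: 58.4
```

carry_out([
  [1,0,-0.001,-0.003,0],
  [1,0,-0.001,-0.006,0],
  [1,0,-0.001,-0.006,0],
])

```text
time_s: 7.55
tool_pos: [592.0, -148.1, 131.7]
tool_rot: [-0.0, 0.678, 0.735, -0.0]
force: [-1.0, -0.5, -10.5]
grip_width: 12.9
finger_force: 58.4
```

carry_out([
  [1,0,0,-0.003,0],
  [1,0,0,-0.006,0],
  [1,0,0,-0.006,0],
])

```text
time_s: 7.85
tool_pos: [592.0, -148.2, 132.9]
tool_rot: [-0.0, 0.678, 0.735, -0.0]
force: [-1.4, -0.7, -10.5]
grip_width: 13.1
finger_force: 58.4
```

carry_out([
  [1,0,0,-0.003,0],
  [1,0,0,-0.006,0],
  [1,0,0,-0.006,0],
])

```text
time_s: 8.15
tool_pos: [592.0, -148.1, 133.6]
tool_rot: [-0.0, 0.678, 0.735, -0.0]
force: [-0.2, -1.0, -12.5]
grip_width: 13.0
finger_force: 58.5
```

carry_out([
  [1,0,0,-0.002,0],
  [1,0,0,-0.003,0],
  [1,0,0,-0.003,0],
  [1,0,0,-0.003,0],
])

```text
time_s: 8.55
tool_pos: [591.9, -148.1, 134.1]
tool_rot: [-0.0, 0.678, 0.735, -0.0]
force: [1.3, -1.3, -16.3]
grip_width: 12.8
finger_force: 58.4
```

```bash
python3 st.py
```

```text
{'time_s': 8.55, 'tool_pos': [591.902, -148.112, 134.057], 'tool_rot': [-0.0, 0.678, 0.735, -0.0], 'force': [1.268, -1.346, -16.34], 'ft_torque': [-0.245, -0.254, -0.002], 'grip_width': 12.776, 'finger_force': 58.416}
```

The bumper starts at a tool z of about 133.4, so clear is about 131.2. I'll ease down to about 132.3, then twist.

carry_out([
  [1,0,0,0.004,0],
  [1,0,0,0.008,0],
  [1,0,0,0.009,0],
  [1,0,0,0.009,0],
  [1,0,0,0.009,0],
])

```text
time_s: 9.05
tool_pos: [592.0, -148.2, 133.3]
tool_rot: [-0.0, 0.678, 0.735, -0.0]
force: [-1.5, -0.5, -12.0]
grip_width: 13.1
finger_force: 59.2
```

carry_out([
  [1,0,0,0,0.03],
  [1,0,0,0,0.1],
  [1,0,0,0,0.1],
  [1,0,0,0,0.1],
])

```text
time_s: 9.45
tool_pos: [592.1, -148.2, 133.2]
tool_rot: [-0.0, 0.706, 0.708, 0.0]
force: [-0.8, 0.1, -10.3]
grip_width: 13.2
finger_force: 59.3
```

```bash
python3 st.py
```

```text
{'time_s': 9.45, 'tool_pos': [592.135, -148.214, 133.188], 'tool_rot': [-0.0, 0.706, 0.708, 0.0], 'force': [-0.809, 0.058, -10.278], 'ft_torque': [0.007, 0.413, -0.066], 'grip_width': 13.164, 'finger_force': 59.303}
```

carry_out([
  [1,0,0,0,0.1],
  [1,0,0,0,0.2],
  [1,0,0,0,0.3],
  [1,0,0,0,0.4],
  [1,0,0,0,0.5],
  [1,0,0,0,0.6],
  [1,0,0,0,0.7],
  [1,0,0,0,0.8],
])

```text
time_s: 10.25
tool_pos: [592.4, -148.3, 133.2]
tool_rot: [0.0, 0.891, 0.454, 0.0]
force: [-0.7, -0.0, -11.0]
grip_width: 13.0
finger_force: 59.3
```

```bash
python3 st.py
```

```text
{'time_s': 10.25, 'tool_pos': [592.434, -148.287, 133.245], 'tool_rot': [0.0, 0.891, 0.454, 0.0], 'force': [-0.73, -0.035, -11.031], 'ft_torque': [-0.004, 0.235, 0.087], 'grip_width': 12.999, 'finger_force': 59.295}
```

carry_out([
  [1,0,0,0,0.1],
  [1,0,0,0,0.2],
  [1,0,0,0,0.3],
  [1,0,0,0,0.4],
  [1,0,0,0,0.5],
  [1,0,0,0,0.58],
  [1,0,0,0,0.58],
  [1,0,0,0,0.58],
])

```text
time_s: 11.05
tool_pos: [592.6, -148.4, 133.3]
tool_rot: [0.0, 0.97, 0.243, 0.001]
force: [-0.8, -0.8, -11.6]
grip_width: 13.2
finger_force: 59.3
```

```bash
python3 st.py
```

```text
{'time_s': 11.05, 'tool_pos': [592.56, -148.416, 133.257], 'tool_rot': [0.0, 0.97, 0.243, 0.001], 'force': [-0.787, -0.809, -11.631], 'ft_torque': [-0.088, 0.141, -0.06], 'grip_width': 13.228, 'finger_force': 59.253}
```

carry_out([
  [1,0,0,0,0.05],
  [1,0,0,0,0.1],
  [1,0,0,0,0.14],
  [1,0,0,0,0.14],
  [1,0,0,0,0.14],
])

```text
time_s: 11.55
tool_pos: [592.5, -148.5, 133.2]
tool_rot: [0.0, 0.982, 0.189, 0.001]
force: [0.4, -1.3, -10.1]
grip_width: 13.0
finger_force: 59.3
```

```bash
python3 st.py
```

```text
{'time_s': 11.55, 'tool_pos': [592.521, -148.454, 133.248], 'tool_rot': [0.0, 0.982, 0.189, 0.001], 'force': [0.42, -1.32, -10.124], 'ft_torque': [-0.249, -0.048, -0.007], 'grip_width': 12.951, 'finger_force': 59.269}
```

carry_out([
  [1,0,0,0,0.02],
  [1,0,0,0,0.04],
  [1,0,0,0,0.04],
  [1,0,0,0,0.04],
])

```text
time_s: 11.95
tool_pos: [592.5, -148.5, 133.2]
tool_rot: [0.0, 0.985, 0.173, 0.0]
force: [0.2, -1.8, -10.8]
grip_width: 12.8
finger_force: 59.3
```

```bash
python3 st.py; python3 st.py
```

```text
{'time_s': 11.95, 'tool_pos': [592.463, -148.452, 133.22], 'tool_rot': [0.0, 0.985, 0.173, 0.0], 'force': [0.219, -1.817, -10.812], 'ft_torque': [-0.268, -0.159, 0.021], 'grip_width': 12.802, 'finger_force': 59.332}
{'time_s': 11.95, 'tool_pos': [592.463, -148.452, 133.22], 'tool_rot': [0.0, 0.985, 0.173, 0.0], 'force': [0.219, -1.817, -10.812], 'ft_torque': [-0.268, -0.159, 0.021], 'grip_width': 12.802, 'finger_force': 59.332}
```

carry_out([
  [1,0,0,0,0.02],
  [1,0,0,0,0.045],
  [1,0,0,0,0.045],
  [1,0,0,0,0.045],
])

```text
time_s: 12.35
tool_pos: [592.5, -148.4, 133.2]
tool_rot: [0.0, 0.988, 0.155, 0.0]
force: [2.3, -3.0, -9.5]
grip_width: 12.9
finger_force: 59.4
```

```bash
python3 st.py
```

```text
{'time_s': 12.35, 'tool_pos': [592.453, -148.428, 133.216], 'tool_rot': [0.0, 0.988, 0.155, 0.0], 'force': [2.332, -3.022, -9.542], 'ft_torque': [-0.362, -0.243, 0.037], 'grip_width': 12.917, 'finger_force': 59.4}
```

carry_out([
  [1,0,0,0,-0.03],
  [1,0,0,0,-0.07],
  [1,0,0,0,-0.07],
  [1,0,0,0,-0.07],
])

```text
time_s: 12.75
tool_pos: [592.4, -148.3, 133.1]
tool_rot: [0.0, 0.983, 0.182, 0.0]
force: [1.6, -1.6, -9.2]
grip_width: 13.0
finger_force: 59.4
```

carry_out([
  [1,0,0,0.004,0],
  [1,0,0,0.008,0],
  [1,0,0,0.008,0],
  [1,0,0,0.008,0],
])

```text
time_s: 13.15
tool_pos: [592.3, -148.3, 131.4]
tool_rot: [0.0, 0.983, 0.182, 0.0]
force: [2.0, -3.4, -10.1]
grip_width: 13.1
finger_force: 59.4
```

```bash
python3 st.py
```

```text
{'time_s': 13.15, 'tool_pos': [592.284, -148.331, 131.382], 'tool_rot': [0.0, 0.983, 0.182, 0.0], 'force': [1.99, -3.411, -10.074], 'ft_torque': [-0.476, -0.381, -0.013], 'grip_width': 13.14, 'finger_force': 59.413}
```

carry_out([
  [1,0,0,0.003,0],
  [1,0,0,0.006,0],
  [1,0,0,0.006,0],
])

```text
time_s: 13.45
tool_pos: [592.3, -148.3, 130.2]
tool_rot: [0.0, 0.983, 0.182, 0.0]
force: [2.0, -2.5, -10.0]
grip_width: 13.2
finger_force: 59.5
```

Still spring-loaded below the land height, so the pin has entered the notch. I'll continue down.

carry_out([
  [1,0,0,0.003,0],
  [1,0,0,0.006,0],
  [1,0,0,0.006,0],
])

```text
time_s: 13.75
tool_pos: [592.3, -148.3, 129.0]
tool_rot: [0.0, 0.983, 0.182, 0.0]
force: [2.8, -2.2, -8.7]
grip_width: 12.8
finger_force: 59.5
```

carry_out([
  [1,0,0,0.003,0],
  [1,0,0,0.005,0],
  [1,0,0,0.005,0],
])

```text
time_s: 14.05
tool_pos: [592.2, -148.3, 128.0]
tool_rot: [0.0, 0.983, 0.182, 0.0]
force: [2.4, -2.6, -9.3]
grip_width: 13.0
finger_force: 59.6
```

carry_out([
  [1,0,0,0.003,0],
  [1,0,0,0.003,0],
  [1,0,0,0.003,0],
])

```text
time_s: 14.35
tool_pos: [592.3, -148.3, 127.8]
tool_rot: [0.0, 0.983, 0.182, 0.0]
force: [1.7, -2.1, -5.4]
grip_width: 12.5
finger_force: 60.0
```

carry_out([
  [1,0,0,0.003,0],
  [1,0,0,0.003,0],
  [1,0,0,0.003,0],
])

```text
time_s: 14.65
tool_pos: [592.4, -148.3, 127.6]
tool_rot: [0.0, 0.983, 0.182, 0.0]
force: [-0.2, -1.6, -2.5]
grip_width: 13.1
finger_force: 60.6
```

The bolt is seated in the notch. Open slightly, then rise.

carry_out([
  [0.5,0,0,0,0],
  [0.3,0,0,0,0],
  [0.2,0,0,0,0],
  [0.2,0,0,0,0],
  [0.2,0,0,0,0],
])

```text
time_s: 15.15
tool_pos: [592.2, -148.1, 126.9]
tool_rot: [-0.0, 0.983, 0.182, 0.0]
force: [-0.2, -0.1, 0.4]
grip_width: 34.6
finger_force: 0.0
```

carry_out([
  [0.2,0,0,-0.1,0],
  [0.2,0,0,-0.3,0],
  [0.2,0,0,-0.5,0],
  [0.2,0,0,-0.5,0],
  [0.2,0,0,-0.5,0],
])

```text
time_s: 15.65
tool_pos: [592.8, -148.4, 228.4]
tool_rot: [0.001, 0.983, 0.182, 0.001]
force: [-0.2, -0.1, 0.3]
grip_width: 34.0
finger_force: 0.0
```

Run:
```python
from plant import arm, viewer
from h import *;import pickle
f=viewer.grab_frame("wrist");g=viewer.grab_frame("side")
s=arm.get_state();print({k:np.round(s[k],3) for k in("time_s","q","tool_pos","tool_rot","force","grip_width")})
a=cv2.resize(f["color"],(480,360));b=cv2.resize(g["color"][90:230,180:320],(320,320),interpolation=cv2.INTER_CUBIC)
c=np.zeros((360,800,3),np.uint8);c[:,:480]=a;c[:320,480:]=b
cv2.imwrite("pics/m2.png",c);pickle.dump((f,g),open("w2.pkl","wb"))
print(pix(f,[[500.7,-75,98],[591.5,-148.5,157]])*.6)
```

```text
{'time_s': np.float64(15.75), 'q': array([-0.411,  0.15 ,  1.748,  0.   ,  1.246,  0.793]), 'tool_pos': array([ 591.317, -147.87 ,  225.195]), 'tool_rot': array([-0.001,  0.983,  0.182, -0.001]), 'force': array([-1.198, -0.073, -0.581]), 'grip_width': np.float64(34.029)}
[[147.37731802 221.15954599]
 [238.99702408 186.93461024]]
```

View pics/m2.png

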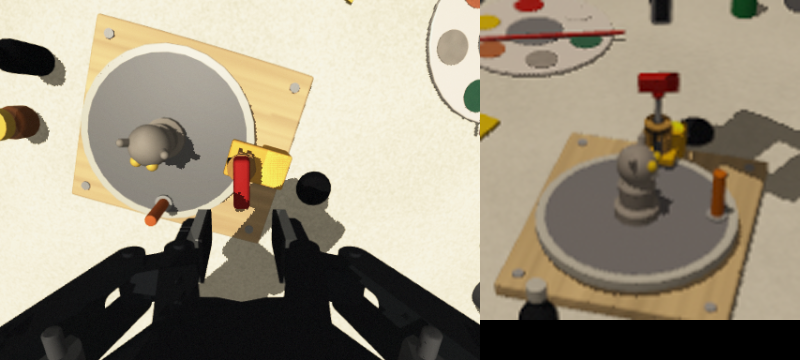

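The side crop shows the bolt parked, with the bar raised and turned. The post top in the wrist view at about (150,221) agrees with the estimate. Moving above the post.

carry_out([
  [0.2,-0.1,-0.16,0,0.05],
  [0.2,-0.2,-0.33,0,0.1],
  [0.2,-0.299,-0.505,0,0.14],
  [0.2,-0.299,-0.505,0,0.14],
  [0.2,-0.299,-0.505,0,0.14],
  [0.2,-0.299,-0.505,0,0.14],
])

```text
time_s: 16.35
tool_pos: [500.5, -75.9, 226.3]
tool_rot: [-0.0, 0.992, 0.128, -0.0]
force: [0.4, -0.1, 0.2]
grip_width: 34.2
finger_force: 0.0
```

Run:
```python
from plant import arm, viewer
from h import *
f=viewer.grab_frame("wrist")
s=arm.get_state();print({k:np.round(s[k],3) for k in("time_s","q","tool_pos","tool_rot","force","grip_width")})
hsv=cv2.cvtColor(f["color"],cv2.COLOR_BGR2HSV)
m=cv2.inRange(hsv,(5,170,90),(17,255,255));n,l,st,c=cv2.connectedComponentsWithStats(m)
print([(st[i].tolist(),(c[i]*S).round().tolist()) for i in range(1,n) if st[i][4]>60])
print(pix(f,[[499.8,-75.3,98],[499.8,-75.3,40]]))
cv2.imwrite("pics/w3.png",cv2.resize(f["color"],(800,600)))
```

```text
{'time_s': np.float64(16.4), 'q': array([-0.351, -0.086,  1.989, -0.   ,  1.239,  0.963]), 'tool_pos': array([500.754, -76.041, 226.458]), 'tool_rot': array([-0.   ,  0.992,  0.128, -0.   ]), 'force': array([ 0.101, -0.416,  0.126]), 'grip_width': np.float64(34.44)}
[([252, 162, 14, 24, 226], [402.0, 272.0])]
[[398.82018224 281.86068426]
 [399.37556583 262.46903805]]
```

View pics/w3.png

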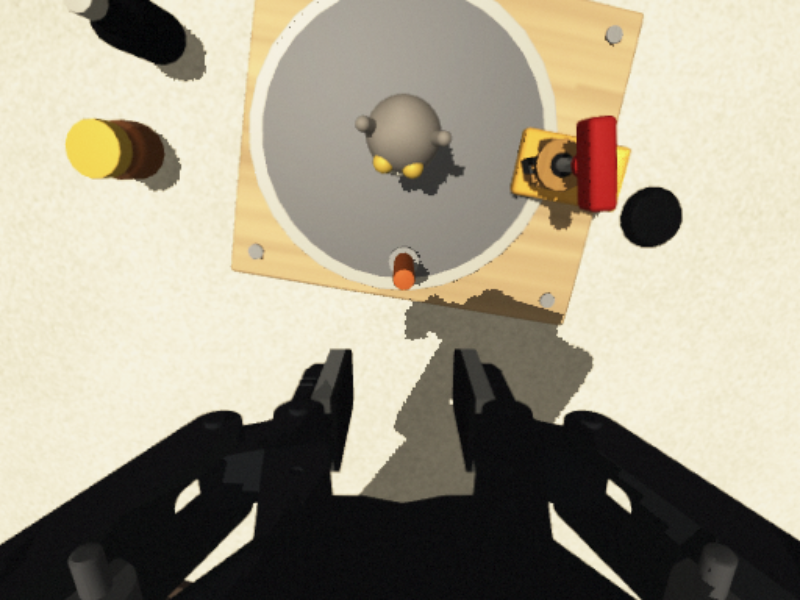

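The post top is at (403,280), nearly centred between the fingers, and the bust's ears are clear. Descend and narrow the fingers loosely round the post.

carry_out([
  [0.2,0,0.008,0.2,0],
  [0.2,0,0.008,0.4,0],
  [0.2,0,0.008,0.6,0],
  [0.2,0,0.008,0.75,0],
  [0.2,0,0.008,0.77,0],
  [0.2,0,0.008,0.77,0],
])

```text
time_s: 17.0
tool_pos: [500.6, -77.4, 72.1]
tool_rot: [-0.0, 0.992, 0.128, -0.001]
force: [0.3, -0.5, 0.0]
grip_width: 34.3
finger_force: 0.0
```

carry_out([
  [0.35,0,0,0,0],
  [0.45,0,0,0,0],
  [0.5,0,0,0,0],
  [0.5,0,0,0,0],
  [0.5,0,0,0,0],
])

```text
time_s: 17.5
tool_pos: [500.8, -77.0, 73.3]
tool_rot: [0.0, 0.992, 0.128, 0.0]
force: [-0.0, 0.3, 0.2]
grip_width: 21.1
finger_force: 0.0
```

```bash
python3 st.py
python3 - <<'E'
import numpy as np
C=np.array([582.5,-54]);P=np.array([500.6,-77.2])
from plant import arm
s=arm.get_state();w,x,y,z=s["tool_rot"];ph=2*np.arctan2(y,x);P=s["tool_pos"][:2];print("r",np.hypot(*(P-C)),np.degrees(ph))
for d in range(0,80,8):
    a=np.radians(-d);R=np.array([[np.cos(a),-np.sin(a)],[np.sin(a),np.cos(a)]])
    q=C+R@(P-C);D=q-P
    # in tool axes at start
    print(d,q.round(1),(D@[np.cos(ph),np.sin(ph)]/200).round(3),(D@[np.sin(ph),-np.cos(ph)]/200).round(3),round(d/45,3))
E
```

```text
{'time_s': 17.5, 'tool_pos': [500.76, -77.0, 73.32], 'tool_rot': [0.0, 0.992, 0.128, 0.0], 'force': [-0.01, 0.264, 0.191], 'ft_torque': [-0.005, 0.024, 0.04], 'grip_width': 21.061, 'finger_force': 0.0}
r 84.91404051559346 14.727878026260536
0 [500.8 -77. ] 0.0 0.0 0.0
8 [498.4 -65.4] 0.003 -0.059 0.178
16 [497.6 -53.6] 0.014 -0.117 0.356
24 [498.5 -41.8] 0.034 -0.173 0.533
32 [501.  -30.2] 0.061 -0.226 0.711
40 [505.1 -19.1] 0.095 -0.275 0.889
48 [510.7  -8.6] 0.135 -0.318 1.067
56 [517.7   0.9] 0.181 -0.355 1.244
64 [526.    9.4] 0.232 -0.386 1.422
72 [535.4  16.6] 0.286 -0.409 1.6
```

carry_out([
  [0.5,0.001,-0.037,0,0.111],
  [0.5,0.005,-0.074,0,0.222],
  [0.5,0.012,-0.11,0,0.333],
  [0.5,0.024,-0.145,0,0.444],
  [0.5,0.037,-0.18,0,0.556],
  [0.5,0.054,-0.213,0,0.667],
  [0.5,0.074,-0.245,0,0.778],
  [0.5,0.095,-0.275,0,0.889],
])

```text
time_s: 18.3
tool_pos: [505.1, -18.9, 73.1]
tool_rot: [0.0, 0.975, -0.22, 0.0]
force: [0.1, -1.9, 0.0]
grip_width: 21.6
finger_force: 0.4
```

```bash
python3 st.py
```

```text
{'time_s': 18.3, 'tool_pos': [505.109, -18.907, 73.067], 'tool_rot': [0.0, 0.975, -0.22, 0.0], 'force': [0.055, -1.851, 0.023], 'ft_torque': [-0.191, 0.01, -0.014], 'grip_width': 21.635, 'finger_force': 0.4}
```

carry_out([
  [0.5,0.001,-0.037,0,0.111],
  [0.5,0.005,-0.074,0,0.222],
  [0.5,0.012,-0.11,0,0.333],
  [0.5,0.024,-0.145,0,0.444],
  [0.5,0.037,-0.18,0,0.556],
  [0.5,0.047,-0.2,0,0.622],
  [0.5,0.047,-0.2,0,0.622],
])

```text
time_s: 19.0
tool_pos: [530.8, 13.5, 72.9]
tool_rot: [-0.0, 0.894, -0.448, 0.0]
force: [0.6, -0.4, -0.3]
grip_width: 21.5
finger_force: 0.0
```

carry_out([
  [0.5,0,-0.015,0,0.044],
  [0.5,0.001,-0.03,0,0.089],
  [0.5,0.001,-0.03,0,0.089],
])

```text
time_s: 19.3
tool_pos: [535.4, 16.6, 72.8]
tool_rot: [-0.0, 0.878, -0.479, 0.0]
force: [-0.1, -0.1, 1.0]
grip_width: 21.8
finger_force: 0.0
```

```bash
python3 st.py
```

```text
{'time_s': 19.3, 'tool_pos': [535.415, 16.647, 72.81], 'tool_rot': [-0.0, 0.878, -0.479, 0.0], 'force': [-0.138, -0.147, 0.975], 'ft_torque': [-0.002, -0.021, 0.011], 'grip_width': 21.796, 'finger_force': 0.0}
```

carry_out([
  [0.5,0,-0.007,0,0.022],
  [0.5,0,-0.015,0,0.044],
  [0.5,0,-0.015,0,0.044],
])

```text
time_s: 19.6
tool_pos: [537.9, 18.3, 72.7]
tool_rot: [-0.0, 0.869, -0.494, -0.0]
force: [-0.9, 0.1, -0.9]
grip_width: 21.3
finger_force: 0.1
```

carry_out([
  [0.5,0,-0.005,0,0.011],
  [0.5,0,-0.01,0,0.022],
  [0.5,0,-0.01,0,0.022],
])

```text
time_s: 19.9
tool_pos: [539.7, 19.4, 72.7]
tool_rot: [-0.0, 0.865, -0.502, -0.0]
force: [0.1, 0.1, -0.6]
grip_width: 21.5
finger_force: 0.2
```

carry_out([
  [0.5,0,-0.005,0,0.011],
  [0.5,0,-0.01,0,0.022],
  [0.5,0,-0.01,0,0.022],
])

```text
time_s: 20.2
tool_pos: [540.0, 19.5, 72.6]
tool_rot: [0.002, 0.861, -0.509, -0.001]
force: [-5.9, -4.3, 1.6]
grip_width: 21.5
finger_force: 3.3
```

```bash
python3 st.py
```

```text
{'time_s': 20.2, 'tool_pos': [540.011, 19.488, 72.567], 'tool_rot': [0.002, 0.861, -0.509, -0.001], 'force': [-5.899, -4.301, 1.612], 'ft_torque': [-0.628, 0.796, -0.021], 'grip_width': 21.477, 'finger_force': 3.264}
```

End stop felt at about 7 N. Open and rise.

carry_out([
  [0.4,0,0,0,0],
  [0.2,0,0,0,0],
  [0.2,0,0,0,0],
  [0.2,0,0,0,0],
])

```text
time_s: 20.6
tool_pos: [541.6, 20.4, 72.8]
tool_rot: [-0.0, 0.861, -0.509, 0.0]
force: [0.6, -0.3, -0.1]
grip_width: 34.1
finger_force: 0.0
```

carry_out([
  [0.2,0,0,-0.1,0],
  [0.2,0,0,-0.3,0],
  [0.2,0,0,-0.5,0],
  [0.2,0,0,-0.7,0],
  [0.2,0,0,-0.8,0],
  [0.2,0,0,-0.8,0],
])

```text
time_s: 21.2
tool_pos: [543.7, 20.1, 237.4]
tool_rot: [-0.002, 0.861, -0.509, 0.004]
force: [1.0, -1.0, 0.7]
grip_width: 34.1
finger_force: 0.0
```

Run:
```python
from plant import arm, viewer
from h import *
f=viewer.grab_frame("wrist");g=viewer.grab_frame("side")
s=arm.get_state();print({k:np.round(s[k],3) for k in("time_s","tool_pos","force","grip_width")})
a=cv2.resize(f["color"],(400,300));b=cv2.resize(g["color"][90:270,160:340],(400,400),interpolation=cv2.INTER_CUBIC)
c=np.zeros((400,800,3),np.uint8);c[:300,:400]=a;c[:,400:]=b
cv2.imwrite("pics/m4.png",c)
```

```text
{'time_s': np.float64(21.3), 'tool_pos': array([541.194,  20.399, 232.294]), 'force': array([ 0.173,  0.097, -0.605]), 'grip_width': np.float64(34.402)}
```

View pics/m4.png

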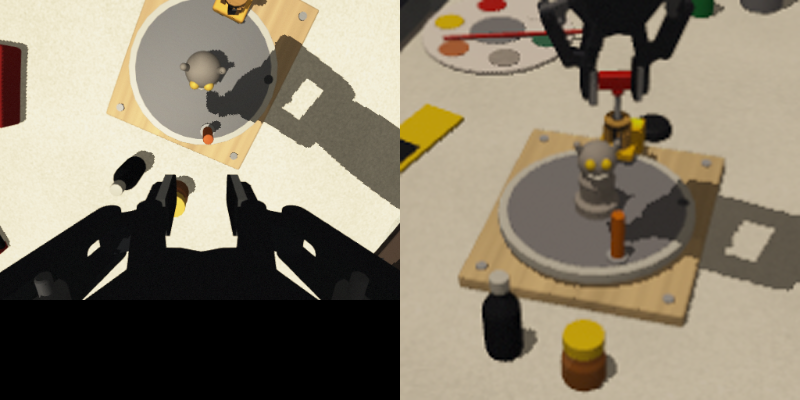

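The post is turned to its end with the bust facing the other way, the bolt is still parked, and the bottle, jar and base are where they were.

```bash
python3 -c "
from plant import job
print(job.sign_off())"
```

```text
the job is handed in; nothing more can be done
None
```

I parked the bolt in its rest notch, turned the disc clockwise to its end stop and let go, then handed the job in at about 21 s. I never touched the bust, bottle, jar or black base; the sign-off returned no verdict.

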